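# Vortex the red-capped sample tube

## Robot

A 7-joint arm with a two-finger parallel gripper is mounted at the origin on the work surface. World frame = base frame: x ahead of the robot, y to its left, z up, the work surface at z = 0. Lengths are in m, angles in rad, forces in N, time in s.
With the tool pointing down it reaches from about 0.375 to 0.925 m from the base axis. Payload 3.1 kg.
Tool frame: the origin (TCP) lies between the finger pads; the fingertips stand 19 mm ahead of it and the grasp point (between the pads) is the TCP; z points along the fingers, y is the line along which they close (so a half turn about z gives the same grasp; the last joint's range is limited). The gripper opens to 85 mm and grips with 20 to 120 N. Pads are 22 mm wide; open, the fingers measure 114 mm over their backs; the gripper's body (76 mm by 85 mm) begins 54 mm behind the grasp point. The pads swing forward as they close: fully open they stand 13 mm farther back than shut.
Start: joints at [1.059, 0.383, 0.044, 1.598, -0.018, 1.161, -0.05], TCP at [0.261, -0.595, 0.22] pointing down, gripper open.
Joint ranges: [-2.61, 2.61], [-0.41, 2.15], [-1.48, 1.57], [0, 2.5], [-1.57, 4.71], [0.05, 1.97], [-2.85, 2.85]. Speed limits (rad/s): [2.79, 2.79, 3.14, 3.14, 3.14, 3.14, 3.14].

## Interface

Orientations are given as a unit quaternion [x, y, z, w].
In Python, from bench import move_ptp, movel, move_j, move_gripper, pause, inverse_kinematics, read_camera, camera_params, MotionError, sign_off, look_for, tip_of, read_time_s, read_qpos, read_joint_vel, read_effort, read_eef_pos, read_tcp_rot, read_ft_force, read_ft_torque, read_finger_gap gives the robot as it stands. Calls block until the motion is done:
- move_ptp(position, orientation): joint-space move of the TCP to a pose.
- movel(position, orientation=None, speed=0.15): straight line of the TCP; orientation=None keeps the orientation; speed is the mean speed in m/s.
- move_j(angles): joint-space move.
- move_gripper(opening, effort=None): finger opening in m; effort is the grip in N (None keeps the last); returns when the fingers have stopped.
- pause(seconds).
- inverse_kinematics(position, orientation): joint angles nearest the present ones, or None.
- read_camera(name): name is "side" or "top" or "wrist"; returns the picture (384x512x3 uint8, red, green, blue); there is no depth.
- camera_params(name): a dict with "K" (3x3 intrinsics, pixels), "dist_coeffs" ([k1, k2, p1, p2, k3] as OpenCV has them; the pictures are not rectified), "camera_from_world" (4x4, takes a point from world to camera coordinates). Camera axes: x right, y down, z forward; pixel columns grow to the right and rows downward; lengths in m; the calibration is good to about 2 mm. A picture is of the moment at which its call begins: read the wrist's pose just before it. camera_params takes no time and is no camera call; for the wrist camera it gives the pose at the moment of the call.
A pose or a line that the arm cannot do raises MotionError and nothing moves.
- sign_off(): hands the job in, once; it reports no verdict.
Trained networks look in the newest picture that a camera, given by its name, has taken for a name from the list of things; names that differ only in an ending like _2 or _b are one class to them, and where a whole thing is asked for, a point or a joint stands for the part that bears it (a point fixed in the world has none). Each returns a list of dicts, best first, with "confidence" (0 to 1); they miss things now and then, are a little off and sometimes report something else, mostly with a low value. They report only what shows in the picture. A call takes as long as a camera call.
- look_for(camera, name): "at" ([column, row] in pixels, amid what is visible of it).
- tip_of(camera, name): "at" ([column, row] in pixels: a listed point, or the origin of a listed thing).
Readings, each from a call of its own:
- read_time_s(): time.
- read_qpos(): joint angles.
- read_joint_vel(): joint speeds.
- read_effort(): joint torques, N m.
- read_eef_pos(): TCP position.
- read_tcp_rot(): TCP orientation.
- read_ft_force(): force on the tool from outside, world axes, zero at the start.
- read_ft_torque(): the same for the moment, N m.
- read_finger_gap(): finger opening in m.
Only numpy, scipy, OpenCV 4.12 (cv2) and the standard library are available. Lean on these libraries where they do the work, as an engineer would, in place of code of your own. Each camera call takes 0.05 s, during which the arm holds its last target. There are 200 camera calls.

## Task

Pull the red-capped tube up out of its spring clips in the rack and stand its tip upright in the rubber cup of the vortex mixer. Press the tube down so that the sprung head sinks about halfway down its 9 mm of travel and the mixer runs, never as far as its hard stop, and finish while still gripping the tube firmly and keeping it pressed like that; leave the other tubes and everything else on the bench where they are.

Things in the scene. Friction and masses are not known exactly. Their poses are not given: they have to be found in the camera images.
- tube_red: The tube to mix: off-white 50 ml tube, RED ribbed cap, 115 mm long. Tip 8 mm across, cone to the 28 mm body at 15 mm up, moulded ring 32 mm across at 50 mm, cap 34 mm across from 95 to 115 mm. 40 to 75 g. Origin: centre of the tip, z up along the tube. Starts upright in any of the rack's four stations, tip 8 mm and cap 103 to 123 mm above the bench.
- tube_red_cap (a point): Centre of the red cap (34 mm across, 35 over the ribs, 20 mm tall), on the tube's axis 105 mm above its tip; grip here. z up along the tube. Beside the caps there is free room across the row (the rack's +x and -x sides); neighbouring caps are 55 mm away along the row.
- tube_blue: A 50 ml screw-cap laboratory tube with a blue ribbed cap, standing upright in the rack at the start. Same shape as tube_red. Origin at the centre of its bottom tip, z up along the tube.
- tube_green: A 50 ml screw-cap laboratory tube with a green ribbed cap, standing upright in the rack at the start. Same shape as tube_red. Origin at the centre of its bottom tip, z up along the tube.
- tube_yellow: A 50 ml screw-cap laboratory tube with a yellow ribbed cap, standing upright in the rack at the start. Same shape as tube_red. Origin at the centre of its bottom tip, z up along the tube.
- rack: Spring-clip tube rack fixed to the bench: aluminium base 70 (x) x 230 (y) x 14 mm, stations at x = 0, y = -82.5, -27.5, 27.5, 82.5 mm. Two leaf springs per tube, at its +y and -y sides, 75 mm high, hold it by its ring; it comes out straight up with a pull of 4 to 8 N over the first 6 mm, and is clear of the springs after 67 mm of lift. Origin: centre of the underside, z up.
- mixer: Heavy vortex mixer fixed to the bench, already set to run when its cup is pressed: white housing 165 (x) x 125 (y) mm, 131 mm high, dial and rocker switch on its sloping front (-x), black rubber cup on top, on a sprung head. Origin: centre of the underside, z up; the cup's vertical axis is at x = 16, y = 0 mm; its rim is 165 mm above the bench when not pressed.
- cup_floor (a point): Centre of the rubber cup's inner floor, where the tube's tip stands; 147 mm above the bench when not pressed; it goes down with the head. The cup is 45 mm across outside and 37 mm inside at the rim, 18 mm deep, narrowing to about 26 mm at the floor; the rim lies 18 mm above this point. z up.
- mixer_head (a joint): How far the sprung head with the cup is pushed down, m: 0 = up (not pressed), 0.009 = on its hard stop. It starts to move at about 2 N and needs about 1 N more for each mm (4.5 mm: 6 to 7 N); it springs back up when let go. The mixer runs from 2.5 mm; beyond 7 mm the motor bogs down.
- slide_box: Bystander: blue flat box for microscope slides, 92 x 117 x 35 mm. Origin at the centre of its underside.
- petri_dishes: Bystander: stack of three clear petri dishes, 90 mm across, 44 mm high. Origin at the centre of its underside.
- stain_jar: Bystander: amber glass jar with a black lid, 60 mm across, 70 mm high. Origin at the centre of its underside.
- beaker: Bystander: glass beaker, 72 mm across, 95 mm high. Origin at the centre of its underside.
- tip_box: Bystander: dark box of pipette tips, orange top with rows of small cream tips, 85 x 120 x 54 mm. Origin at the centre of its underside.

How it is judged:
By the outcome, as a careful person would: the job done as asked, in the order asked, and still so for the second after the job is handed in, while the arm keeps its last pose, push and grip.
It also fails if it takes over 42 s, if anything falls off the work surface, if the arm or the gripper's body presses on something with over 40 N, if the wrist force passes 120 N, or if a joint passes its speed limit or range.

## Working session

There is one attempt and no reset: what is moved stays moved. The work goes in short steps, each a Python script; the robot and the scene stay as the last script left them, time stands still between calls to the robot, and variables do not carry over. Pictures are saved under pics/ and viewed, on a budget of 10 in all, crops included, one or two more only if the job needs it, and the job is handed in when it is done.

```bash
mkdir -p pics; cat > h.py <<'E'
import numpy as np, cv2
from bench import *
def save(cam,fn):
    P=camera_params(cam); im=read_camera(cam); cv2.imwrite('pics/'+fn,im[:,:,::-1]); return im,P
def ray(P,px):
    u=cv2.undistortPoints(np.array([[px]],float),np.array(P['K']),np.array(P['dist_coeffs']))[0,0]
    M=np.array(P['camera_from_world']);R=M[:3,:3];t=M[:3,3]
    return -R.T@t, R.T@np.array([u[0],u[1],1.])
def atz(P,px,z):
    o,d=ray(P,px); return o+d*(z-o[2])/d[2]
def tri(obs):
    A=np.zeros((3,3));b=np.zeros(3)
    for P,px in obs:
        o,d=ray(P,px);d=d/np.linalg.norm(d);Q=np.eye(3)-np.outer(d,d);A+=Q;b+=Q@o
    return np.linalg.solve(A,b)
E
python3 - <<'E'
from h import *
np.set_printoptions(precision=4,suppress=True)
S={}
for c in ['top','side']:
    im,P=save(c,c+'0.png'); S[c]=P
    print(c,ray(P,[256,192]))
for n,z in [('tube_red_cap',.113),('cup_floor',.147),('mixer',0),('rack',0)]:
    o=[]
    for c in S:
        for d in tip_of(c,n)[:2]: print(n,c,d,atz(S[c],d['at'],z))
        r=tip_of(c,n)
        if r:o.append((S[c],r[0]['at']))
    if len(o)==2: print('tri',tri(o))
print(read_time_s(),read_tcp_rot(),read_ft_force(),read_finger_gap())
a=np.hstack([cv2.imread('pics/top0.png'),cv2.imread('pics/side0.png')])
cv2.imwrite('pics/both.png',cv2.resize(a,(800,300),interpolation=cv2.INTER_AREA))
E
```

```text
top (array([ 0.4489, -0.0137,  1.4506]), array([ 0.1253, -0.0206, -0.9922]))
side (array([-0.0367, -0.7239,  1.207 ]), array([ 0.4231,  0.4834, -0.7666]))
tube_red_cap top {'at': [270.5, 203.8], 'confidence': 0.61} [ 0.5728 -0.0936  0.113 ]
tube_red_cap side {'at': [227.5, 186.7], 'confidence': 0.55} [0.5046 0.0451 0.113 ]
tube_red_cap side {'at': [267.0, 203.6], 'confidence': 0.5} [ 0.5641 -0.0959  0.113 ]
tri [ 0.5071 -0.0577  0.2251]
cup_floor top {'at': [210.1, 201.0], 'confidence': 0.62} [0.585  0.1247 0.147 ]
cup_floor side {'at': [230.6, 155.1], 'confidence': 0.42} [0.5859 0.1341 0.147 ]
tri [0.582  0.1249 0.1568]
mixer top {'at': [212.5, 209.3], 'confidence': 0.79} [0.5668 0.1311 0.    ]
mixer top {'at': [287.2, 209.7], 'confidence': 0.17} [ 0.558  -0.1661  0.    ]
mixer side {'at': [225.2, 185.6], 'confidence': 0.73} [0.5569 0.1344 0.    ]
tri [ 0.5629  0.1343 -0.0037]
rack top {'at': [291.4, 210.3], 'confidence': 0.71} [ 0.5552 -0.1828  0.    ]
rack side {'at': [279.6, 237.8], 'confidence': 0.79} [ 0.5628 -0.1733  0.    ]
tri [ 0.5542 -0.181   0.017 ]
0.9 [0.9787 0.2054 0.     0.    ] [ 0.5715 -0.1613 -0.1679] 0.08528661730706745
```

View pics/both.png

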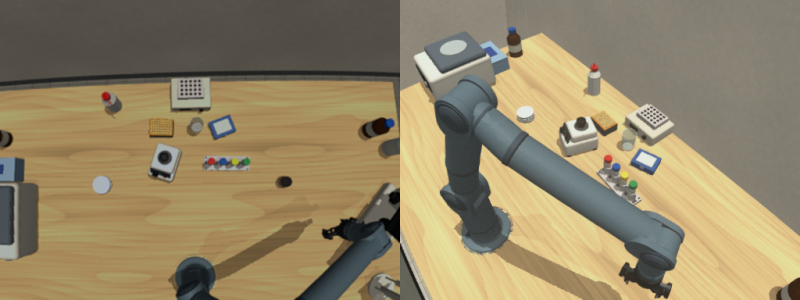

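The overview shows the rack at about (227,162) in the half-scale top view, with red as the leftmost (+y) tube. The mixer is at (165,162), turned by some yaw. Next I take close wrist looks above both, starting with the red cap.

```bash
cat >> h.py <<'E'
from scipy.spatial.transform import Rotation as Ro
def down(yaw):  # closing axis (tool y) direction at angle yaw from world x
    y=np.array([np.cos(yaw),np.sin(yaw),0]);z=np.array([0,0,-1.]);x=np.cross(y,z)
    return Ro.from_matrix(np.c_[x,y,z]).as_quat()
E
python3 - <<'E'
from h import *
np.set_printoptions(precision=4,suppress=True)
P=camera_params('top');read_camera('top')
L={}
for n in ['red','blue','yellow','green']:
    r=look_for('top','tube_'+n); print(n,[(d['at'],round(d['confidence'],2)) for d in r[:2]])
    if r: L[n]=atz(P,r[0]['at'],.113)[:2]; print(L[n])
v=L['red']-L['green']; yaw=np.arctan2(-v[0],v[1]); print('yaw rack',yaw,np.linalg.norm(v))
print('now',Ro.from_quat(read_tcp_rot()).as_matrix()[:,1])
for k in (0,np.pi):
    for p in ([.573,-.094,.30],[.573,-.094,.115],[.585,.127,.32],[.585,.127,.24]):
        print(k,p,inverse_kinematics(p,down(yaw+k)))
print(read_time_s())
E
```

```text
red [([269.9, 207.4], 0.5)]
[ 0.5596 -0.091 ]
blue [([283.6, 204.3], 0.59)]
[ 0.5697 -0.1417]
yellow []
green [([313.4, 206.1], 0.57)]
[ 0.5603 -0.2515]
yaw rack 0.0047498152120277306 0.16048611368538737
now [ 0.4022 -0.9156 -0.    ]
0 [0.573, -0.094, 0.3] [ 0.5092  0.23   -0.4868  1.6531  0.1113  1.2862  0.0067]
0 [0.573, -0.094, 0.115] [ 0.5029  0.4185 -0.4959  1.836   0.2406  0.9466 -0.0939]
0 [0.585, 0.127, 0.32] [ 0.3044  0.2941 -0.7168  1.5744  0.1966  1.347  -0.4302]
0 [0.585, 0.127, 0.24] [ 0.2937  0.3535 -0.7073  1.676   0.2435  1.2023 -0.4667]
3.141592653589793 [0.573, -0.094, 0.3] [-0.9402  0.5019  1.3932  1.714  -0.5055  1.36   -2.5929]
3.141592653589793 [0.573, -0.094, 0.115] [-0.8597  0.8878  1.3716  1.8966 -0.9456  1.2159 -2.2867]
3.141592653589793 [0.585, 0.127, 0.32] [ 0.6397  0.4827 -1.2384  1.5614  0.4593  1.4272  2.5162]
3.141592653589793 [0.585, 0.127, 0.24] [ 0.6353  0.575  -1.2398  1.6626  0.5605  1.3151  2.4421]
1.15
```

```bash
python3 - <<'E'
from h import *
np.set_printoptions(precision=4,suppress=True)
q=down(0.005)
C=[]
def look(p,fn,names):
    im,P=save('wrist',fn)
    for n,z in names:
        for d in tip_of('wrist',n)[:2]: print(fn,n,np.round(d['at'],1),round(d['confidence'],2),atz(P,d['at'],z))
move_ptp([.575,.11,.34],q); print(read_time_s())
look(0,'wm.png',[('cup_floor',.147),('mixer',0)])
move_ptp([.575,-.10,.30],q); print(read_time_s(),read_eef_pos())
look(0,'wr.png',[('tube_red_cap',.113),('tube_red',.008),('rack',0),('tube_blue',.008),('tube_yellow',.008),('tube_green',.008)])
cv2.imwrite('pics/wb.png',cv2.resize(np.hstack([cv2.imread('pics/wm.png'),cv2.imread('pics/wr.png')]),(800,300),interpolation=cv2.INTER_AREA))
E
```

```text
3.9
wm.png cup_floor [262.6 138. ] 0.58 [0.5868 0.1291 0.147 ]
wm.png mixer [249.2 119.3] 0.85 [0.5709 0.1307 0.    ]
4.9167 [ 0.5755 -0.0975  0.3005]
wr.png tube_red_cap [241.1 150.7] 0.73 [ 0.564 -0.089  0.113]
wr.png tube_red [245.3 133.7] 0.9 [ 0.5664 -0.0881  0.008 ]
wr.png rack [241.8 191.1] 0.63 [ 0.561  -0.1753  0.    ]
wr.png tube_blue [246.4 174.7] 0.8 [ 0.568  -0.1473  0.008 ]
wr.png tube_blue [245.4 132.3] 0.4 [ 0.5666 -0.0862  0.008 ]
wr.png tube_yellow [242.9 207.2] 0.61 [ 0.5628 -0.198   0.008 ]
wr.png tube_green [186.6 341.9] 0.15 [ 0.4629 -0.4546  0.008 ]
```

View pics/wb.png

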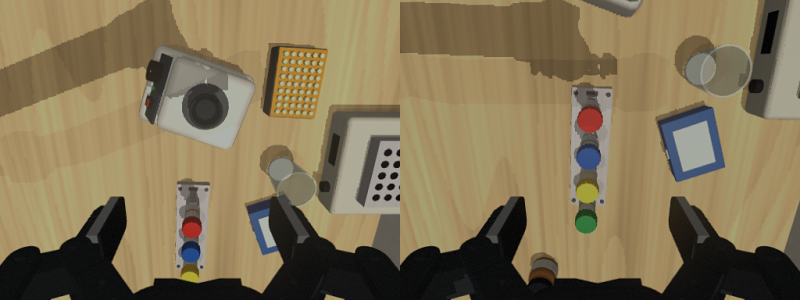

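The left wrist view shows the black cup at about (262,136) full-scale. The right one shows the red cap at (243,152), first in the row, with the space on both its x sides free. I'll refine both by segmentation.

```bash
python3 - <<'E'
from h import *
np.set_printoptions(precision=4,suppress=True)
def redc(im):
    h=cv2.cvtColor(im,cv2.COLOR_RGB2HSV)
    m=(((h[...,0]<6)|(h[...,0]>174))&(h[...,1]>150)&(h[...,2]>90)).astype(np.uint8)
    n,l,s,c=cv2.connectedComponentsWithStats(m); i=1+s[1:,4].argmax(); return c[i],s[i]
movel([.567,-.105,.22],down(.005),speed=.2)
P=camera_params('wrist'); im=read_camera('wrist'); cv2.imwrite('pics/wr2.png',im[:,:,::-1])
c,s=redc(im); print('red',c,s,atz(P,c,.119), 'camera',ray(P,c)[0])
for d in tip_of('wrist','tube_red_cap')[:1]: print(d,atz(P,d['at'],.113))
x,y,w,h=s[:4]
print('L/R edges at .123/.113',atz(P,(x,c[1]),.12),atz(P,(x+w-1,c[1]),.12),'top/bot',atz(P,(c[0],y),.12),atz(P,(c[0],y+h-1),.12))
cv2.imwrite('pics/wr2b.png',np.hstack([im[:,:,::-1][60:320,120:380],cv2.resize(cv2.imread('pics/wm.png')[90:190,210:310],(260,260))]))
print(read_time_s(),read_eef_pos())
E
```

```text
red [249.9393 166.2619] [ 229  145   43   42 1302] [ 0.5659 -0.0906  0.119 ] camera [ 0.5675 -0.021   0.3749]
{'at': [250.5, 162.2], 'confidence': 0.93} [ 0.5664 -0.0887  0.113 ]
L/R edges at .123/.113 [ 0.5488 -0.0904  0.12  ] [ 0.5831 -0.0902  0.12  ] top/bot [ 0.5659 -0.0727  0.12  ] [ 0.566  -0.1073  0.12  ]
5.9167 [ 0.5688 -0.1048  0.2221]
```

View pics/wr2b.png

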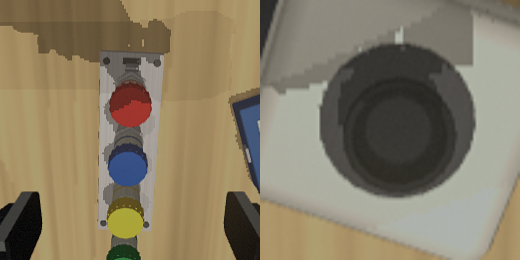

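```bash
python3 - <<'E'
from h import *
np.set_printoptions(precision=4,suppress=True)
q=down(.005); p=np.array([.566,-.090,.113])
movel(p+[0,0,.05],q,speed=.15)
movel(p,q,speed=.08); print(read_time_s(),read_eef_pos(),read_ft_force())
move_gripper(.02,60); print('gap',read_finger_gap(),read_ft_force(),read_ft_torque())
e=np.array(read_eef_pos())
movel(e+[0,0,.02],speed=.04); print(read_eef_pos(),read_ft_force(),read_finger_gap())
movel(e+[0,0,.10],speed=.1); print(read_ft_force(),read_finger_gap())
movel(e+[0,0,.20],speed=.15)
print(read_time_s(),read_eef_pos(),read_ft_force(),read_finger_gap())
pause(.2);print(read_ft_force())
S={}
for c in ['top','side']:
    im,P=save(c,c+'1.png')
    for n in ['tube_red','tube_red_cap']:
        r=tip_of(c,n)[:1]
        if r: S.setdefault(n,[]).append((P,r[0]['at'])); print(c,n,r)
for n in S:
    if len(S[n])==2: print(n,tri(S[n]))
im,P=save('wrist','wl.png'); 
print('wrist',[ (n,tip_of('wrist',n)[:1]) for n in ('tube_red','tube_red_cap')])
print(read_time_s())
cv2.imwrite('pics/l.png',np.hstack([cv2.resize(cv2.imread('pics/side1.png')[80:260,180:360],(400,400)),cv2.resize(im[:,:,::-1],(400,300))[:, :] if 0 else cv2.copyMakeBorder(cv2.resize(im[:,:,::-1],(400,300)),0,100,0,0,0)]))
E
```

```text
7.2333 [ 0.5662 -0.0899  0.113 ] [ 0.0673 -0.1737 -0.4562]
gap 0.02040246432533819 [ 0.0366 -0.1363 -0.1766] [ 0.0032  0.0428 -0.0022]
[ 0.566  -0.0901  0.1332] [-0.0428  0.2362 -0.3914] 0.019935124010249196
[-0.4628 -0.0889  0.699 ] 0.020176146164853515
10.2833 [ 0.5652 -0.0901  0.3117] [-0.1404  0.0406 -0.0848] 0.020178369834418963
[ 1.103   0.6194 -0.4331]
side tube_red [{'at': [262.1, 221.1], 'confidence': 0.58}]
side tube_red_cap [{'at': [267.9, 204.1], 'confidence': 0.76}]
wrist [('tube_red', [{'at': [253.5, 136.4], 'confidence': 0.78}]), ('tube_red_cap', [])]
10.9333
```

View pics/l.png

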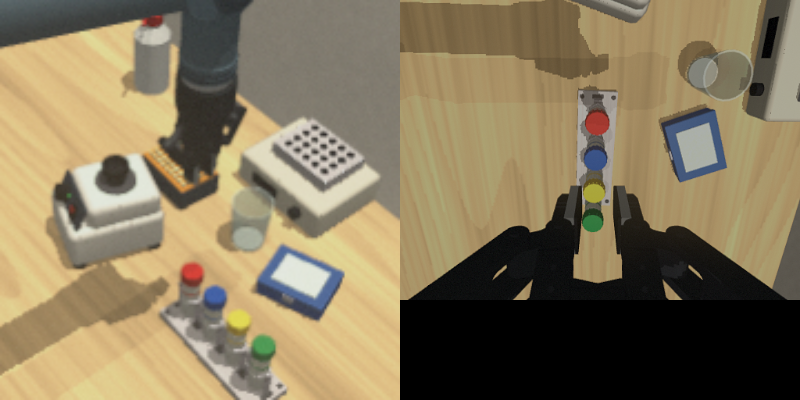

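The grasp missed: the gap stopped exactly at the commanded 20 mm, no force was felt, and the red tube is still in the rack at (190,275) in the crop. I'll check where the calibration puts the TCP in the images.

```bash
python3 - <<'E'
from h import *
np.set_printoptions(precision=4,suppress=True)
def proj(P,X):
    M=np.array(P['camera_from_world']); return cv2.projectPoints(np.array([X],float),cv2.Rodrigues(M[:3,:3])[0],M[:3,3],np.array(P['K']),np.array(P['dist_coeffs']))[0].ravel()
e=np.array(read_eef_pos()); q=read_tcp_rot(); print(e,Ro.from_quat(q).as_matrix(),read_qpos(),read_finger_gap())
ims=[]
for c in ['wrist','side','top']:
    P=camera_params(c); im=read_camera(c)[:,:,::-1].copy()
    pts=[proj(P,e),proj(P,e-[0,0,.019]),proj(P,e+[0,0,.1]),proj(P,[.566,-.09,.123]),proj(P,[.566,-.09,.008])]
    print(c,np.array(pts))
    im=cv2.resize(im,None,fx=2,fy=2,interpolation=cv2.INTER_CUBIC)
    for p,col in zip(pts,[(255,255,0),(255,0,255),(0,255,0),(0,255,255),(255,255,255)]): cv2.circle(im,tuple(np.int32(2*p)),4,col,1)
    if c=='wrist': im=cv2.resize(im,(533,400))
    else:
        x,y=np.int32(2*pts[0]); y=max(y+60,150); im=cv2.resize(im[y-150:y+150,x-100:x+100],(266,400))
    ims.append(im[:400])
cv2.imwrite('pics/proj.png',np.hstack(ims)[:, :1066]); a=np.hstack(ims); cv2.imwrite('pics/proj.png',cv2.resize(a,(800,int(400*800/a.shape[1]))))
print(read_time_s())
E
```

```text
[ 0.566  -0.0901  0.3131] [[-0.005   1.      0.0001]
 [ 1.      0.005   0.    ]
 [ 0.      0.0001 -1.    ]] [ 0.6137  0.223  -0.6114  1.648   0.1317  1.3121 -0.0149] 0.02034828415786348
wrist [[251.4978 241.7835]
 [251.5767 226.2648]
 [250.5085 437.4219]
 [251.9087 157.5278]
 [252.0106 138.4116]]
side [[269.405  160.5899]
 [269.0835 164.9723]
 [271.2137 135.8049]
 [266.4513 200.3739]
 [264.9373 220.6684]]
top [[273.0709 199.9854]
 [272.6898 200.6071]
 [275.3027 196.3431]
 [269.7294 205.4169]
 [268.1388 208.0117]]
11.0833
```

View pics/proj.png

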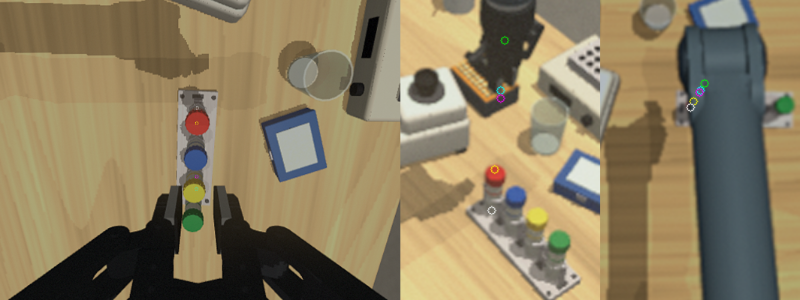

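```bash
python3 - <<'E'
from h import *
def proj(P,X):
    M=np.array(P['camera_from_world']); return cv2.projectPoints(np.array([X],float),cv2.Rodrigues(M[:3,:3])[0],M[:3,3],np.array(P['K']),np.array(P['dist_coeffs']))[0].ravel()
e=np.array(read_eef_pos())
out=[]
for c,k,(x0,y0,w,h) in [('wrist',2,(160,180,190,200)),('side',5,(230,90,80,80))]:
    P=camera_params(c); im=read_camera(c)[:,:,::-1]
    a=cv2.resize(im[y0:y0+h,x0:x0+w],(400,400),interpolation=cv2.INTER_CUBIC)
    a=np.clip(a.astype(float)*2.0,0,255).astype(np.uint8)
    for sx in (-.010,.010):
        for dz,col in ((-.019,(255,0,255)),(0,(255,255,0)),(.02,(0,255,255)),(.054,(0,255,0))):
            p=[proj(P,e+[sx,sy,dz]) for sy in (-.011,.011)]
            p=[tuple(np.int32([(t[0]-x0)*400/w,(t[1]-y0)*400/h])) for t in p]
            cv2.line(a,p[0],p[1],col,1)
    out.append(a)
cv2.imwrite('pics/z.png',np.hstack(out))
E
```

```text
(no output)
```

View pics/z.png

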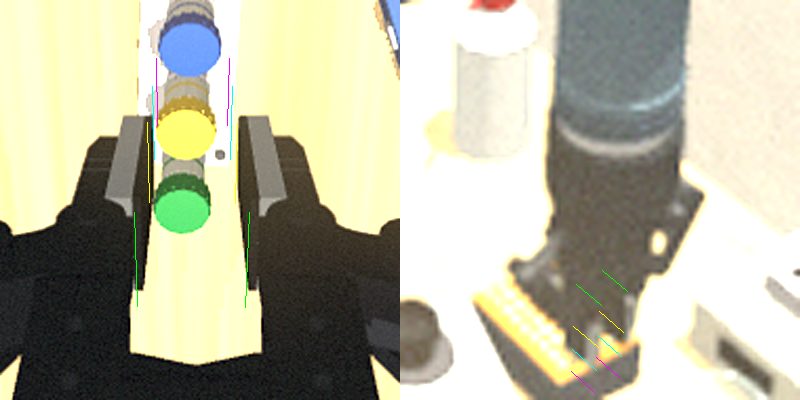

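The zoom shows the real fingertips sitting about 20 mm behind the reported TCP, at the yellow lines (row 115–200 on the left), rather than 19 mm ahead. So the reported TCP is about 39 mm too far out. The fingers therefore closed above the cap. I'll retry 37 mm lower, which clears the gripper body either way.

```bash
python3 - <<'E'
from h import *
np.set_printoptions(precision=4,suppress=True)
q=down(.005); p=np.array([.566,-.090,.076])
move_gripper(.085)
movel(p+[0,0,.06],q,speed=.25)
for dz in (.03,.015,0):
    movel(p+[0,0,dz],q,speed=.08); f=np.array(read_ft_force()); print(dz,f)
    if f[2]>4: raise SystemExit('contact')
move_gripper(.02,60); print('gap',read_finger_gap(),read_ft_force(),read_ft_torque(),read_eef_pos(),read_time_s())
im,P=save('wrist','g.png')
cv2.imwrite('pics/g2.png',im[:,:,::-1][150:384,130:390])
E
```

```text
0.03 [-0.3546  0.1189  0.5649]
0.015 [-0.1122  0.8974  0.1323]
0 [ 0.4862 -0.9237 -0.519 ]
gap 0.03269461417762632 [-0.7203  0.2771  3.0659] [0.0466 0.3024 0.0225] [ 0.5661 -0.0901  0.0765] 14.4167
```

View pics/g2.png

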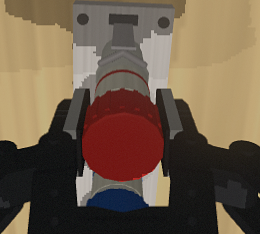

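The red cap is now between the pads with a gap of 32.7 mm. Next I lift it, watching for the release force of the springs.

```bash
python3 - <<'E'
from h import *
np.set_printoptions(precision=4,suppress=True)
move_gripper(.02,80)
e=np.array(read_eef_pos())
for dz,s in ((.004,.02),(.012,.03),(.08,.1),(.195,.15)):
    movel(e+[0,0,dz],speed=s); print(dz,read_ft_force(),read_finger_gap())
pause(.2); print(read_ft_force(),read_ft_torque(),read_eef_pos(),read_time_s())
S={}
im,P=save('wrist','wl2.png'); print('wrist',[(n,tip_of('wrist',n)[:1]) for n in ('tube_red','cup_floor')])
im,P=save('side','side2.png')
for n in ('tube_red','tube_red_cap'):
    r=tip_of('side',n)[:1]; print(n,r)
cv2.imwrite('pics/l2.png',np.hstack([cv2.resize(cv2.imread('pics/side2.png')[90:250,190:350],(400,400)),cv2.resize(cv2.imread('pics/wl2.png')[:384,64:448],(400,400))]))
M=cv2.imread('pics/wm.png')
E
```

```text
0.004 [ 0.9234 -0.8692 -2.5016] 0.03209662635732174
0.012 [-0.4732 -0.1931  0.4825] 0.03223529941622727
0.08 [ 0.1023 -0.1872 -1.225 ] 0.03228657402701338
0.195 [ 0.4684  0.2588 -1.1923] 0.03184365898337951
[ 0.439  -0.0685  0.2364] [ 0.001  -0.0261  0.0243] [ 0.5654 -0.09    0.2702] 17.425
wrist [('tube_red', [{'at': [252.4, 195.2], 'confidence': 0.73}]), ('cup_floor', [])]
tube_red [{'at': [227.5, 186.1], 'confidence': 0.71}]
tube_red_cap [{'at': [269.5, 163.9], 'confidence': 0.57}]
```

View pics/l2.png

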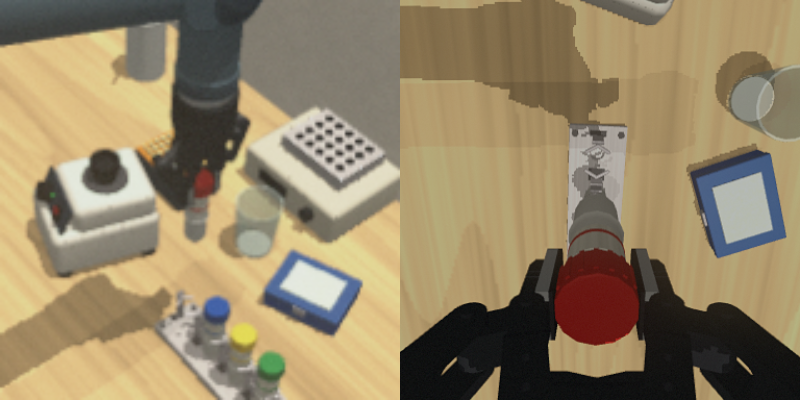

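The tube is out and held upright, and the other three stay in the rack. On the way I take a fresh look at the cup from just in front of it.

```bash
cat >> h.py <<'E'
def proj(P,X):
    M=np.array(P['camera_from_world']); return cv2.projectPoints(np.array([X],float),cv2.Rodrigues(M[:3,:3])[0],M[:3,3],np.array(P['K']),np.array(P['dist_coeffs']))[0].ravel()
E
python3 - <<'E'
from h import *
np.set_printoptions(precision=4,suppress=True)
q=down(.005)
movel([.58,.03,.275],q,speed=.15); pause(.2)
e=np.array(read_eef_pos()); im,P=save('wrist','c.png')
for n,z in (('cup_floor',.147),('mixer',0)):
    for d in tip_of('wrist',n)[:1]: print(n,d,atz(P,d['at'],z))
tip=e+[0,0,-.0685]; print('tip pred',proj(P,tip),'cap top pred',proj(P,tip+[0,0,.115]), tip_of('wrist','tube_red')[:1], read_time_s(),e)
b=im[:,:,::-1].copy()
k=2; a=cv2.resize(b,None,fx=k,fy=k,interpolation=cv2.INTER_CUBIC)
c=np.array([.5865,.128]);t=np.linspace(0,2*np.pi,40)
for r,z,col in ((.0225,.165,(0,255,0)),(.0185,.165,(0,255,255)),(.013,.147,(255,0,255))):
    pts=np.int32([k*proj(P,[c[0]+r*np.cos(u),c[1]+r*np.sin(u),z]) for u in t]); cv2.polylines(a,[pts],True,col,1)
for z,r,col in ((0,.004,(0,255,0)),(.115,.017,(0,255,0)),(.015,.014,(255,255,0)),(.05,.016,(255,0,255))):
    pts=np.int32([k*proj(P,tip+[r*np.cos(u),r*np.sin(u),z]) for u in t]); cv2.polylines(a,[pts],True,col,1)
p=np.int32(k*proj(P,[*c,.165])); x0=max(0,p[0]-250);y0=max(0,p[1]-150)
cv2.imwrite('pics/c2.png',a[y0:y0+600,x0:x0+600])
E
```

```text
cup_floor {'at': [261.5, 57.2], 'confidence': 0.95} [0.5878 0.1272 0.147 ]
mixer {'at': [245.9, 57.0], 'confidence': 0.89} [0.5723 0.1351 0.    ]
tip pred [251.7297 196.6876] cap top pred [251.1187 297.7104] [{'at': [250.9, 194.5], 'confidence': 0.65}] 19.0833 [0.58   0.0284 0.2748]
```

View pics/c2.png

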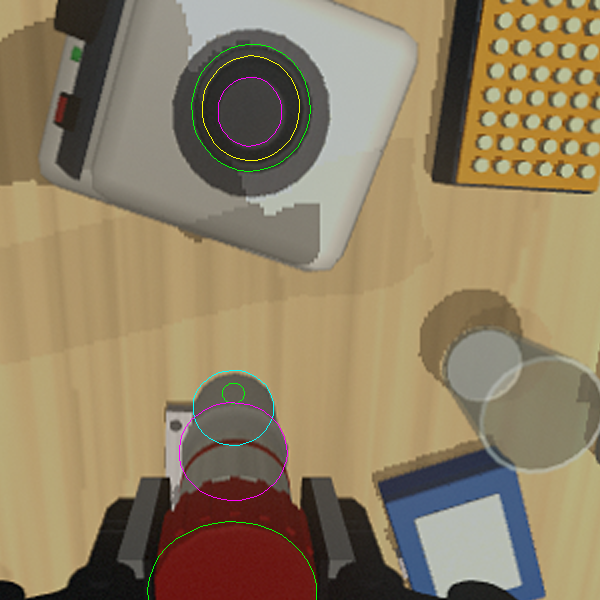

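The projected tube and cup outlines match the image to about 1–2 mm. The cup is at (0.587, 0.128). Next I go above it, correct, and descend watching the force.

```bash
cat >> h.py <<'E'
def fz(n=8):
    F=[]
    for _ in range(n): F.append(read_ft_force()); pause(.02)
    return np.mean(F,0)
E
python3 - <<'E'
from h import *
np.set_printoptions(precision=4,suppress=True)
q=down(.005); t=np.array([.5872,.1277,.265])
movel(t,q,speed=.12); pause(.15)
e=np.array(read_eef_pos()); off=t-e; off[2]=0; print('err',off)
f0=fz(); print('f0',f0,read_time_s())
z=.265
movel([*(t+off)[:2],.222],q,speed=.06); print(read_eef_pos(),fz(4)-f0)
for z in np.arange(.2195,.206,-.0015):
    movel([*(t+off)[:2],z],q,speed=.03); f=fz(5)-f0; e=np.array(read_eef_pos()); print(round(z,4),e,f,round(read_time_s(),2))
    if f[2]>5: break
np.save('f0.npy',f0)
print(read_finger_gap())
E
```

```text
err [-0.0003  0.0015  0.    ]
f0 [ 0.2563  0.1511 -0.6005] 20.3333
[0.5872 0.1294 0.2223] [ 0.1503 -0.3926  0.1302]
0.2195 [0.5869 0.1292 0.2196] [-0.0022 -0.453   0.354 ] 21.6
0.218 [0.5869 0.1293 0.2179] [-0.2966 -0.2021  0.4411] 21.93
0.2165 [0.5869 0.1292 0.2164] [-0.1559 -0.3943  0.1617] 22.27
0.215 [0.5872 0.1294 0.2155] [-0.1892 -0.4105  2.4776] 22.6
0.2135 [0.5872 0.1294 0.2139] [-0.3035 -0.7674  4.1193] 22.93
0.212 [0.5872 0.1294 0.2124] [-0.602  -0.4503  5.1779] 23.27
0.03236992269177215
```

```bash
python3 - <<'E'
from h import *
np.set_printoptions(precision=4,suppress=True)
f0=np.load('f0.npy');q=down(.005)
movel([.5869,.1292,.2108],q,speed=.03); pause(.3)
for _ in range(2): print(read_eef_pos(),fz(15)-f0,read_ft_torque(),read_finger_gap(),read_time_s())
im,P=save('side','s3.png'); w,Pw=save('wrist','w3.png')
print(tip_of('wrist','tube_red')[:1],read_time_s())
cv2.imwrite('pics/f.png',np.hstack([cv2.resize(im[:,:,::-1][90:250,170:330],(400,400)),cv2.resize(w[:,:,::-1][:,64:448],(400,400))]))
E
```

```text
[0.5872 0.1294 0.2114] [-0.7891 -0.2088  6.4196] [-0.0001  0.0888 -0.0087] 0.03254346145854457 24.0667
[0.5872 0.1294 0.2114] [-0.4014 -0.2763  6.1513] [0.025  0.0916 0.014 ] 0.032116332154242 24.3167
[{'at': [249.6, 196.7], 'confidence': 0.56}] 24.4667
```

View pics/f.png

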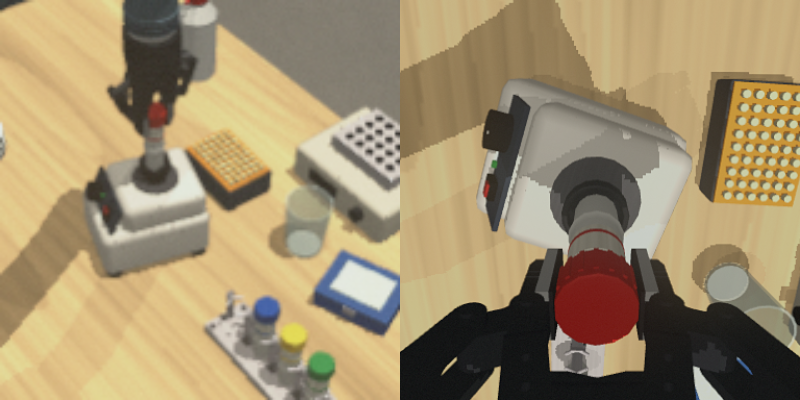

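The tube stands upright in the cup and the neighbouring items are in place. The 6.3 N press corresponds to roughly 4.3 mm of travel.

```bash
python3 - <<'E'
from h import *
f0=np.load('f0.npy'); pause(.7); print(read_eef_pos(),fz(15)-f0,read_finger_gap(),read_time_s()); print(sign_off())
E
```

```text
[0.58724059 0.1294185  0.21138262] [-0.56461669 -0.32059359  6.42074239] 0.03200544861064137 25.4167
the job is handed in; nothing more can be done
None
```

The red-capped tube is out of its clips and standing upright in the mixer's cup. It was still gripped and pressed down when I handed the job in at about 25.4 s.

**Last checks**
- **Press:** the downward force held steady at about 6.4 N, and the tool sat about 4.3 mm below where it first touched. That is close to half of the 9 mm travel, well short of the hard stop. I had no direct reading of the head, so the depth is inferred from force and height.
- **Mixer running:** the depth is past the 2.5 mm start point, but I did not see the mixer run directly.
- **Grip:** the fingers were set to 80 N and the gap held at about 32 mm. The cap is 34 mm across, so the gap reads slightly low.
- **Rest of the bench:** the final side and wrist pictures show the other three tubes still in the rack and the nearby items in place.

**What went wrong:** the first grasp closed on nothing, above the cap. Close-up pictures showed the real fingertips about 39 mm further back than the reported tool position implies. I went 37 mm lower on the second try and the grip held. Nothing was touched or moved in the miss.

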